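# Knock the old bearing out of a gearbox cover

### The job

The old ball bearing is stuck in the underside of the dark cast gearbox cover. Take the slim brass driver (yellow handle) from the stand, put it down through the hole in the middle of the cover's hub, push until its guard rests on the hub so that the bearing drops into the red tray below, and leave the driver standing in the hole. Leave the thick black-handled driver in the stand.

Things in the scene. Friction and masses are not known exactly. Their poses are not given: they have to be found in the camera images.
- driver_grip (a point): Slim driver, upright, 142 mm long: brass shaft diameter 20, length 66, then round yellow guard diameter 70, 6 thick, then round yellow handle diameter 26, length 70. Hangs by its guard in a wooden stand (top 80 above the bench), 110 mm from the other driver. Point: middle of the handle, 35 above the guard's upper face, 107 above the shaft's tip; z up. 0.2 kg.
- wide_grip (a point): Thick driver in the other hole of the stand: same shape and size, but steel shaft 44 mm in diameter (does not fit the cover's hole), black guard and handle. Point: middle of its handle. It stays in the stand.
- access_hole (a point): Centre of the hole's mouth on the flat bright hub top of the dark cast cover, 105 mm above the bench; z up. Hole diameter 40. Cover 150 mm across, hub 72, fixed, on two steel blocks 50 high that run along this x axis; a red tray (130 x 85, rim 14 high) lies between them under the hole.
- bearing_mid (a point): Centre of the stuck bearing, diameter 47, 14 mm thick, bore 17 (less than the driver's tip), z up. It sits 36 mm below the hole's mouth in the cover's underside, its back 29 below; sprung nubs hold it. About 10 to 17 N of push starts it down (25 N well off centre), then less; 20 to 25 mm down it falls free. With the guard on the hub the shaft's tip is 66 below the mouth.

How it is judged:
By the outcome, as a careful person would: the job done as asked, in the order asked, and still so for the second after the job is handed in, with the robot touching nothing.
It also fails if it takes over 38 s, if anything falls off the work surface, if the arm or the gripper's body presses on something with over 40 N, if the wrist force passes 120 N, or if a joint passes its speed limit or range.

### The arm

A 7-joint arm with a two-finger parallel gripper is mounted at the origin on the work surface. World frame = base frame: x ahead of the robot, y to its left, z up, the work surface at z = 0. Lengths are in m, angles in rad, forces in N, time in s.
With the tool pointing down it reaches from about 0.4 to 0.925 m from the base axis. Payload 5.6 kg.
Tool frame: the origin (TCP) lies on the centre line of the jaws, within the pads' length; the fingertips stand r.tips_ahead ahead of it and the grasp point (between the pads) lies 3 mm ahead of it (r.tips_ahead is the distance from the TCP to the fingertips, in m); z points along the fingers, y is the direction in which the jaws open and shut (so a half turn about z gives the same grasp; the last joint's range is limited). The gripper opens to 85 mm and grips with 20 to 120 N. Pads are 22 mm wide; open, the fingers measure 114 mm over their backs; the gripper's body (76 mm by 85 mm) begins 54 mm behind the grasp point. The pads swing forward as they close: fully open they stand 13 mm farther back than shut.
Start: joints at [-1.281, 0.468, -0.012, 1.603, 0.006, 1.071, -0.056], TCP at [0.212, 0.614, 0.253] pointing down, gripper open.
Joint ranges: [-2.53, 2.53], [-0.31, 2.02], [-1.57, 1.55], [0.28, 2.44], [-1.29, 4.43], [0.15, 1.84], [-2.92, 2.92]. Speed limits (rad/s): [2.57, 2.57, 3.14, 3.14, 3.14, 3.14, 3.14].

### API

Orientations are given as a unit quaternion [x, y, z, w].
In Python, from rig import r gives the robot as it stands.
- The arm moves only by the tool move_arm, never from a script. Its argument "rows" is a list of rows, each a list of 5 numbers: the shift along the world's x, y, z in mm, then the turn about the world's z in degrees, then the opening, from 0 (shut) to 1 (fully open). In form: [[x, y, z, roll, gripper], ...]. A call has 1 to 20 rows; each row shifts and turns the commanded pose from where the row before left it; what a row does not reach is not made up. A row lasts 1/12 s, in which the tool goes at most 41.7 mm and 7.16 degrees, less where a joint would pass 70% of its speed; a pose out of reach is approached as far as the arm can. A call is refused whole if a number of a shift passes 41.7 or a number of a turn 7.16, either way. A call with a gripper value outside its range is refused whole. The fingers move at their own pace and stop on an object; "grip_force" is the grip in N (left out, the last holds). Time passes only in rows, so rows that do not move let the fingers close. It gives the time, the measured TCP pose, the force and the opening at its end, in the units of the state.
- r.observe(): the state, without advancing time (a new reading comes with each control period).
- r.grab_frame(name): name is "side" or "top" or "wrist"; returns a dict with "frame" (384x512x3 uint8, red, green, blue), "z_map" (384x512 float32, m along the optical axis (not along the pixel's ray), 0 where there is no reading), "intrinsics" (3x3 intrinsics, pixels), "origin" and "attitude" of the camera in the world; the wrist camera has in their place "hand_eye" (4x4, takes a point from camera to tool coordinates, whose origin is the TCP and whose axes are the flange's). Camera axes: x right, y up, looking along -z (the intrinsics and any distortion apply to the point x, -y, -z); pixel columns grow to the right and rows downward; lengths in m; the calibration is good to about 2 mm. A picture is of the moment at which its call begins: read the wrist's pose just before it.
- r.job_done(): hands the job in, once; it reports no verdict.
Trained networks look in a picture, given as the dict that the camera call returned (one of the last four; its "shot" number tells which), for a name from the list of things; names that differ only in an ending like _2 or _b are one class to them, and where a whole thing is asked for, a point or a joint stands for the part that bears it (a point fixed in the world has none). Each returns a list of dicts, best first, with "conf" (0 to 1); they miss things now and then, are a little off and sometimes report something else, mostly with a low value. They report only what shows in the picture. A call takes as long as a camera call.
- r.find_in(picture, name): "box" ([left, top, right, bottom] in pixels, round what is visible of it).
- r.outline_of(picture, name): "region" (384x512 bool, what is visible of it) and "box" ([left, top, right, bottom] in pixels, round what is visible of it).
The state is a dict: "time_s": time; "q": joint angles; "joint_vel": joint speeds; "joint_efforts": joint torques, N m; "ee_pos": TCP position; "eef_rot": TCP orientation; "contact_force": force on the tool from outside, world axes, zero at the start; "torque": the same for the moment, N m; "gripper_width": opening from 0.0 (shut) to 1.0 (fully open).
Only numpy, scipy, OpenCV 4.12 (cv2) and the standard library are available. Lean on these libraries where they do the work, as an engineer would, in place of code of your own. Each camera call takes 0.05 s, during which the arm holds its last target. There are 200 camera calls.

## Working session

There is one attempt and no reset: what is moved stays moved. The work goes in short steps, Python scripts to look and compute and a tool call to move; the robot and the scene stay as the last step left them, time stands still between calls to the robot, and variables do not carry over. Pictures are saved under pics/ and viewed, about 8 in all and at most 12, crops included, and the job is handed in when it is done.

Besides the shell and the picture viewer there is one more tool, called after "Call:" by a JSON object that holds its "method" and its "body", one argument or row to a line. move_arm: Moves the arm, as the interface text tells. Its arguments: {"type":"object","properties":{"rows":{"type":"array","items":{"type":"array","items":{"type":"number"}}},"grip_force":{"type":"number"}},"required":["rows"]}

```bash
mkdir -p pics; cat > h.py <<'E'
import numpy as np, cv2
from scipy.spatial.transform import Rotation as R
from rig import r
def att(a):
    a=np.array(a,float)
    return a if a.shape==(3,3) else R.from_quat(a).as_matrix()
def cloud(p, st=None):
    K=np.array(p["intrinsics"]); z=p["z_map"]; v,u=np.mgrid[:z.shape[0],:z.shape[1]]
    c=np.stack([(u-K[0,2])/K[0,0]*z, -(v-K[1,2])/K[1,1]*z, -z],-1)
    if "hand_eye" in p:
        T=np.array(p["hand_eye"]); c=c@T[:3,:3].T+T[:3,3]
        return c@R.from_quat(st["eef_rot"]).as_matrix().T+np.array(st["ee_pos"])
    return c@att(p["attitude"]).T+np.array(p["origin"])
def save(p,n): cv2.imwrite(f"pics/{n}.png",p["frame"][:,:,::-1])
E
python3 - <<'E'
from h import *
print(r.observe(), r.tips_ahead)
ims=[]
for n in ("side","top"):
    p=r.grab_frame(n); ims.append(p["frame"]); W=cloud(p)
    print(n,[k for k in p if k not in("frame","z_map")],p["origin"],p["attitude"])
    for t in ("driver_grip","wide_grip","access_hole","bearing_mid"):
        for o in r.outline_of(p,t)[:2]:
            m=o["region"]&(p["z_map"]>0)
            print(t,round(o["conf"],2),np.round(o["box"]),np.round(np.median(W[m],0),3) if m.any() else None,m.sum())
cv2.imwrite("pics/a.png",cv2.resize(np.hstack(ims),(800,300))[:,:,::-1])
cv2.imwrite("pics/top.png",ims[1][:,:,::-1])
E
```

```text
{'time_s': 0.0, 'q': array([-1.28097212,  0.46839637, -0.01159428,  1.60363031,  0.00598693,
        1.07137814, -0.0562758 ]), 'joint_vel': array([ 0.00107708,  0.00077067, -0.00024935,  0.00056136,  0.00043359,
        0.00016318, -0.00160702]), 'joint_efforts': array([ 1.36558406e-04, -5.32387304e+01,  2.17521650e-02, -2.51303995e+01,
        1.14926213e-02,  7.72750180e-03,  5.76359994e-06]), 'ee_pos': array([0.21225882, 0.61381982, 0.25232305]), 'eef_rot': array([ 1.65671473e-01,  9.86180599e-01, -8.84302708e-04, -8.95795692e-05]), 'contact_force': array([-0.28469762, -0.69511113,  0.19941014]), 'torque': array([ 0.05571468, -0.01410563, -0.04809609]), 'gripper_width': 0.9968115042824759} 0.022
side ['intrinsics', 'origin', 'attitude', 'shot'] [ 0.49015693 -0.43586549  0.68408422] [ 0.34091132 -0.01533039 -0.06094179  0.93799283]
driver_grip 0.94 [252. 355. 299. 384.] [ 0.522 -0.304  0.087] 1168
wide_grip 0.73 [239. 280. 282. 330.] [ 0.517 -0.204  0.086] 1402
access_hole 0.82 [224. 123. 291. 190.] [0.559 0.177 0.064] 3238
top ['intrinsics', 'origin', 'attitude', 'shot'] [0.45820064 0.01395322 1.07574795] [-0.0285646   0.03165217  0.71315045 -0.69971326]
driver_grip 0.88 [399. 183. 432. 216.] [ 0.524 -0.297  0.087] 937
wide_grip 0.68 [343. 183. 380. 219.] [ 0.519 -0.189  0.087] 889
access_hole 0.58 [125. 148. 206. 226.] [0.56  0.204 0.065] 4191
bearing_mid 0.66 [153. 170. 170. 194.] [0.567 0.215 0.076] 288
```

View pics/a.png

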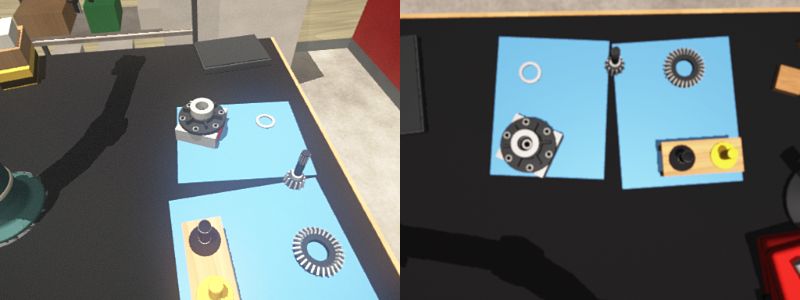

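Side and top show the stand with the black driver (left) and yellow driver (right end), and the dark cover with its bright hub on the left mat. Next I'll measure precisely with depth.

```bash
cat > m.py <<'E'
from h import *
def fit(P):  # circle fit of contour points
    A=np.c_[2*P,np.ones(len(P))]; s=np.linalg.lstsq(A,(P**2).sum(1),rcond=None)[0]
    return s[:2],np.sqrt(s[2]+s[:2]@s[:2])
def scan(p,W):
    z=W[...,2]; ok=p["z_map"]>0
    for nm,c,lo,hi,rad in (("yel handle top",(.523,-.30),.145,.166,.04),("blk handle top",(.518,-.19),.145,.166,.04),
        ("yel guard",(.523,-.30),.078,.094,.045),("hub top",(.56,.205),.097,.113,.05)):
        m=ok&(z>lo)&(z<hi)&(np.hypot(W[...,0]-c[0],W[...,1]-c[1])<rad)
        if m.sum()<10: print(nm,"few"); continue
        Q=W[m]; (cx,cy),rr=cv2.minEnclosingCircle(Q[:,:2].astype(np.float32))
        print(nm,m.sum(),"med",np.round(np.median(Q,0),4),"mec",round(cx,4),round(cy,4),"r",round(rr,4))
        if nm=="hub top":
            a=np.arctan2(Q[:,1]-cy,Q[:,0]-cx); d=np.hypot(Q[:,0]-cx,Q[:,1]-cy)
            b=np.digitize(a,np.linspace(-np.pi,np.pi,37))
            I=[np.where(b==k)[0][np.argmin(d[b==k])] for k in np.unique(b)]
            O=[np.where(b==k)[0][np.argmax(d[b==k])] for k in np.unique(b)]
            print("  hole fit",fit(Q[I,:2]),"outer",fit(Q[O,:2]),len(I))
E
python3 - <<'E'
from m import *
ims=[]
for n in ("side","top"):
    p=r.grab_frame(n); W=cloud(p); print(n); scan(p,W)
    f=p["frame"]
    ims.append(f[100:200,190:340] if n=="side" else f[130:240,110:275])
    m=(W[...,2]>.02)&(p["z_map"]>0)&(W[...,0]>.3); print("tallest",W[...,2][m&(W[...,0]<.9)].max())
    k=(W[...,2]>.02)&(W[...,2]<.09)&(abs(W[...,0]-.523)<.12)&(W[...,1]<-.12)&(p["z_map"]>0)&(W[...,2]>.07)
    Q=W[k][:,:2].astype(np.float32); print("stand rect",cv2.minAreaRect(Q))
cv2.imwrite("pics/b.png",np.hstack([cv2.resize(i,(400,400)) for i in ims])[:,:,::-1])
E
```

```text
side
yel handle top 345 med [ 0.5236 -0.3063  0.1553] mec 0.5241 -0.305 r 0.0135
blk handle top 246 med [ 0.5186 -0.1975  0.1552] mec 0.5188 -0.1952 r 0.0137
yel guard 1416 med [ 0.5201 -0.2887  0.082 ] mec 0.5233 -0.2987 r 0.045
hub top 426 med [0.5632 0.2064 0.1041] mec 0.5631 0.211 r 0.037
  hole fit (array([0.56328187, 0.21020307]), np.float64(0.020838629221608725)) outer (array([0.56381539, 0.21065378]), np.float64(0.035598724795469903)) 36
tallest 0.15854586276234306
stand rect ((0.5207213163375854, -0.2324717491865158), (0.09016484767198563, 0.1761253923177719), 2.670297861099243)
top
yel handle top 166 med [ 0.5262 -0.3021  0.1552] mec 0.5262 -0.3039 r 0.0139
blk handle top 164 med [ 0.5211 -0.193   0.1556] mec 0.5213 -0.194 r 0.0136
yel guard 1119 med [ 0.5175 -0.2923  0.0839] mec 0.523 -0.3 r 0.045
hub top 719 med [0.5656 0.2113 0.105 ] mec 0.566 0.2119 r 0.0361
  hole fit (array([0.56612214, 0.2116442 ]), np.float64(0.02040541354884913)) outer (array([0.5661123 , 0.21176461]), np.float64(0.03542171232713869)) 36
tallest 0.16010028454752023
stand rect ((0.5273094177246094, -0.32532352209091187), (0.09020016342401505, 0.36322444677352905), 2.5741405487060547)
```

View pics/b.png

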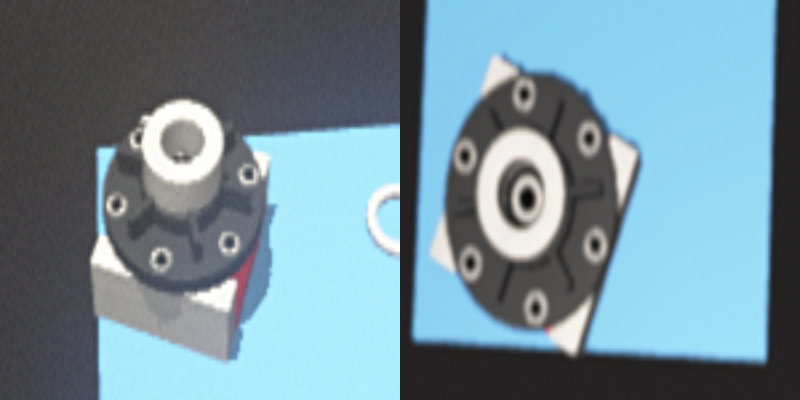

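Both cameras agree: the driver is at about (0.525, -0.3045), the hole at about (0.5645, 0.211). The offset between them is (39.5, 515.7) mm, and the heights are 0.155 and 0.105 as expected. I'll travel to above the driver, going around the inner reach limit.

Call:
{"method": "move_arm", "body": {
  "rows": [
    [21, -26, 0, 0, 1],
    [21, -26, 0, 0, 1],
    [21, -26, 0, 0, 1],
    [21, -26, 0, 0, 1],
    [21, -26, 0, 0, 1],
    [21, -26, 0, 0, 1],
    [21, -26, 0, 0, 1],
    [21, -26, 0, 0, 1],
    [21, -26, 0, 0, 1],
    [21, -26, 0, 0, 1],
    [21, -26, 0, 0, 1],
    [21, -26, 0, 0, 1],
    [21, -26, 0, 0, 1],
    [21, -26, 0, 0, 1],
    [21, -26, 0, 0, 1],
    [21, -26, 0, 0, 1],
    [0, 0, 0, 0, 1]
  ]
}}

```text
time_s: 2.02
ee_pos: [0.5527, 0.1908, 0.2537]
eef_rot: [0.171, 0.985, -0.001, 0.002]
contact_force: [0.8, -0.3, 0.5]
gripper_width: 1.0
```

Call:
{"method": "move_arm", "body": {
  "rows": [
    [-1, -30, 0, 0, 1],
    [-1, -30, 0, 0, 1],
    [-1, -30, 0, 0, 1],
    [-1, -30, 0, 0, 1],
    [-1, -30, 0, 0, 1],
    [-1, -30, 0, 0, 1],
    [-1, -30, 0, 0, 1],
    [-1, -30, 0, 0, 1],
    [-1, -30, 0, 0, 1],
    [-1, -30, 0, 0, 1],
    [-1, -30, 0, 0, 1],
    [-1, -30, 0, 0, 1],
    [-1, -30, 0, 0, 1],
    [-1, -30, 0, 0, 1],
    [-1, -30, 0, 0, 1],
    [-1, -30, 0, 0, 1],
    [0, 0, 0, 0, 1],
    [0, 0, 0, 0, 1]
  ]
}}

```text
time_s: 3.52
ee_pos: [0.5316, -0.2837, 0.2532]
eef_rot: [0.168, 0.986, -0.0, -0.0]
contact_force: [0.6, -1.0, -0.1]
gripper_width: 1.0
```

```bash
python3 - <<'E'
from m import *
s=r.observe(); print(s["time_s"],s["ee_pos"],s["eef_rot"],s["q"])
p=r.grab_frame("wrist"); W=cloud(p,s); scan(p,W); save(p,"w1")
E
```

```text
3.5167 [ 0.53164705 -0.28365684  0.25322979] [ 1.67612126e-01  9.85852956e-01 -3.45446486e-04 -6.45658652e-05] [ 0.13573352  0.39699553  0.38748026  1.74556037 -0.17022199  1.03209395
  1.81762784]
yel handle top 939 med [ 0.5243 -0.3026  0.1551] mec 0.5259 -0.3034 r 0.0134
blk handle top 1143 med [ 0.5195 -0.1951  0.1551] mec 0.521 -0.1941 r 0.0137
yel guard 4845 med [ 0.5132 -0.291   0.0843] mec 0.523 -0.3 r 0.045
hub top few
```

The wrist camera agrees: handle at (0.5255, -0.304). Align and descend.

Call:
{"method": "move_arm", "body": {
  "rows": [
    [-3, -10, 0, 0, 1],
    [-3, -10, 0, 0, 1],
    [0, 0, 0, 0, 1],
    [0, 0, -20, 0, 1],
    [0, 0, -20, 0, 1],
    [0, 0, -20, 0, 1],
    [0, 0, -20, 0, 1],
    [0, 0, -20, 0, 1],
    [0, 0, -15, 0, 1],
    [0, 0, -14, 0, 1],
    [0, 0, 0, 0, 1],
    [0, 0, 0, 0, 1]
  ]
}}

```text
time_s: 4.57
ee_pos: [0.5261, -0.3014, 0.1239]
eef_rot: [0.166, 0.986, 0.0, -0.001]
contact_force: [0.9, -1.0, 0.8]
gripper_width: 0.997
```

Call:
{"method": "move_arm", "body": {
  "rows": [
    [0, 0, 0, 0, 0],
    [0, 0, 0, 0, 0],
    [0, 0, 0, 0, 0],
    [0, 0, 0, 0, 0],
    [0, 0, 0, 0, 0],
    [0, 0, 0, 0, 0],
    [0, 0, 0, 0, 0],
    [0, 0, 0, 0, 0],
    [0, 0, 0, 0, 0],
    [0, 0, 0, 0, 0]
  ],
  "grip_force": 80
}}

```text
time_s: 5.4
ee_pos: [0.5268, -0.302, 0.1252]
eef_rot: [0.166, 0.986, -0.0, 0.001]
contact_force: [-1.0, 0.3, 5.9]
gripper_width: 0.285
```

Gripped (0.285 is about 24–26 mm). Lift.

Call:
{"method": "move_arm", "body": {
  "rows": [
    [0, 0, 5, 0, 0],
    [0, 0, 10, 0, 0],
    [0, 0, 15, 0, 0],
    [0, 0, 20, 0, 0],
    [0, 0, 20, 0, 0],
    [0, 0, 20, 0, 0],
    [0, 0, 20, 0, 0],
    [0, 0, 20, 0, 0],
    [0, 0, 20, 0, 0],
    [0, 0, 20, 0, 0],
    [0, 0, 15, 0, 0],
    [0, 0, 5, 0, 0],
    [0, 0, 0, 0, 0],
    [0, 0, 0, 0, 0]
  ]
}}

```text
time_s: 6.57
ee_pos: [0.526, -0.3013, 0.3137]
eef_rot: [0.166, 0.986, 0.0, -0.0]
contact_force: [-0.3, 0.3, -4.2]
gripper_width: 0.285
```

Call:
{"method": "move_arm", "body": {
  "rows": [
    [0, 10, 0, 0, 0],
    [2, 20, 0, 0, 0],
    [2, 27, 0, 0, 0],
    [2, 27, 0, 0, 0],
    [2, 27, 0, 0, 0],
    [2, 27, 0, 0, 0],
    [2, 27, 0, 0, 0],
    [2, 27, 0, 0, 0],
    [2, 27, 0, 0, 0],
    [2, 27, 0, 0, 0],
    [2, 27, 0, 0, 0],
    [2, 27, 0, 0, 0],
    [2, 27, 0, 0, 0],
    [2, 27, 0, 0, 0],
    [2, 27, 0, 0, 0],
    [2, 27, 0, 0, 0],
    [2, 20, 0, 0, 0],
    [2, 10, 0, 0, 0],
    [0, 0, 0, 0, 0],
    [0, 0, 0, 0, 0]
  ]
}}

```text
time_s: 8.23
ee_pos: [0.5599, 0.1358, 0.3134]
eef_rot: [0.166, 0.986, -0.001, -0.001]
contact_force: [0.0, -1.7, -2.4]
gripper_width: 0.285
```

```bash
python3 - <<'E'
from m import *
s=r.observe(); print(s["time_s"],s["ee_pos"],s["eef_rot"],s["contact_force"],s["torque"],s["gripper_width"])
ims=[]
for n in ("side","top","wrist"):
    p=r.grab_frame(n); W=cloud(p,s); ims.append(p["frame"])
    c=s["ee_pos"]; z=W[...,2]; ok=(p["z_map"]>0)
    f=p["frame"].astype(int); yel=(f[...,0]>120)&(f[...,1]>90)&(f[...,2]<90)
    m=ok&yel&(z>.15)&(np.hypot(W[...,0]-c[0],W[...,1]-c[1])<.06)
    if m.sum()>20: print(n,m.sum(),W[m].min(0),W[m].max(0))
    for lo in (.20,.215,.23,.245,.258):
        k=ok&(z>lo)&(z<lo+.015)&(np.hypot(W[...,0]-c[0],W[...,1]-c[1])<.07)
        if k.sum()>8: print("  z",lo,k.sum(),"med",np.round(np.median(W[k],0),4),"x",W[k][:,0].min(),W[k][:,0].max(),"y",W[k][:,1].min(),W[k][:,1].max())
cv2.imwrite("pics/c.png",cv2.resize(np.hstack([ims[0],ims[2]]),(800,300))[:,:,::-1])
E
```

```text
8.2333 [0.55993429 0.13577106 0.31342168] [ 1.65503605e-01  9.86208645e-01 -8.13287061e-04 -6.35161029e-04] [ 0.04045229 -1.73503191 -2.36242882] [-0.08814367  0.02132219  0.05030114] 0.28500082722125886
side 806 [0.52416116 0.09879297 0.2035401 ] [0.59176004 0.16674862 0.3396235 ]
  z 0.2 48 med [0.556  0.1263 0.2085] x 0.5478882478994416 0.5658375060424949 y 0.12394857542229265 0.1344305420959715
  z 0.215 60 med [0.5563 0.1267 0.2223] x 0.5480071849714034 0.5657918816190055 y 0.1242843687445434 0.13376698233669093
  z 0.23 60 med [0.5564 0.1267 0.2381] x 0.5481639441458137 0.5659149746287369 y 0.12241290124699389 0.13407366185241731
  z 0.245 14 med [0.5574 0.1261 0.2468] x 0.5500691718353934 0.5655157069174648 y 0.12370968391396775 0.12823775158841177
  z 0.258 166 med [0.5585 0.1138 0.2725] x 0.5228003235351566 0.5901135949544775 y 0.09879297002296583 0.16674861723706025
top 104 [0.52884537 0.09263682 0.2699366 ] [0.58693685 0.12101577 0.42402898]
  z 0.258 13 med [0.5386 0.1164 0.2723] x 0.5288453703191417 0.5769221939812428 y 0.10407480772791189 0.12101577355687956
wrist 12570 [0.52511213 0.10121955 0.26807244] [0.58295265 0.18805855 0.36959363]
  z 0.258 1122 med [0.5432 0.1464 0.2727] x 0.5250283437518218 0.5819050608647036 y 0.10220724607421305 0.1703988138874353
```

View pics/c.png

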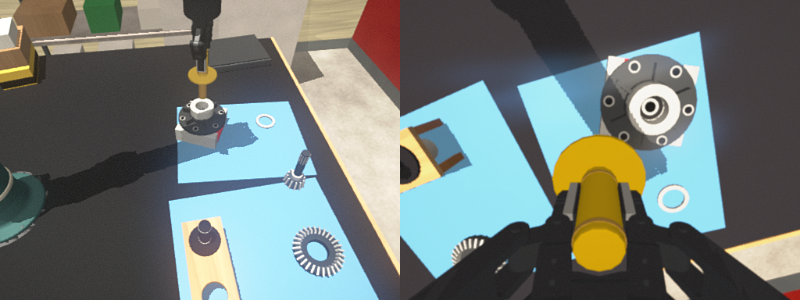

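The driver is held upright: shaft centre about (0.557, 0.133) in the side camera, where the hole is at (0.5635, 0.2105). About (6, 77.5) mm remain.

Call:
{"method": "move_arm", "body": {
  "rows": [
    [1, 15, 0, 0, 0],
    [2, 20, 0, 0, 0],
    [2, 20, 0, 0, 0],
    [1, 15, 0, 0, 0],
    [0, 7, 0, 0, 0],
    [0, 0, 0, 0, 0],
    [0, 0, -15, 0, 0],
    [0, 0, -20, 0, 0],
    [0, 0, -20, 0, 0],
    [0, 0, -15, 0, 0],
    [0, 0, 0, 0, 0],
    [0, 0, 0, 0, 0],
    [0, 0, 0, 0, 0]
  ]
}}

```text
time_s: 9.47
ee_pos: [0.5672, 0.2125, 0.2455]
eef_rot: [0.166, 0.986, 0.0, 0.001]
contact_force: [0.1, 0.9, -0.8]
gripper_width: 0.282
```

```bash
cat > c.py <<'E'
from m import *
s=r.observe(); print(s["time_s"],s["ee_pos"],s["eef_rot"],s["contact_force"],s["gripper_width"])
p=r.grab_frame("side"); W=cloud(p); z=W[...,2]; ok=(p["z_map"]>0)
c=s["ee_pos"]; d=np.hypot(W[...,0]-c[0],W[...,1]-c[1])
for lo in np.arange(.112,.22,.012):
    k=ok&(z>lo)&(z<lo+.012)&(d<.05)
    if k.sum()>8: print("z",round(lo,3),k.sum(),"x",np.round(np.percentile(W[k][:,0],[1,50,99]),4),"y",np.round(np.percentile(W[k][:,1],[1,50,99]),4))
m=ok&(z>.099)&(z<.11)&(d<.05); Q=W[m]
print("hub",cv2.minEnclosingCircle(Q[:,:2].astype(np.float32)),len(Q))
cv2.imwrite("pics/%d.png"%p["shot"],cv2.resize(p["frame"][20:220,150:350],(600,600),interpolation=cv2.INTER_CUBIC)[:,:,::-1]); print(p["shot"])
E
python3 c.py; cp $(ls -t pics/*.png|head -1) pics/d.png
```

```text
9.4667 [0.56719956 0.21254757 0.24548076] [1.66286151e-01 9.86077178e-01 2.52169477e-04 8.07439130e-04] [ 0.09462277  0.91717859 -0.75362891] 0.28204112442564705
z 0.136 37 x [0.5554 0.5638 0.574 ] y [0.2011 0.2044 0.2096]
z 0.148 37 x [0.5556 0.564  0.574 ] y [0.2008 0.2038 0.2094]
z 0.16 37 x [0.5558 0.5642 0.574 ] y [0.201  0.2042 0.2091]
z 0.172 25 x [0.5563 0.5643 0.574 ] y [0.2014 0.2033 0.2095]
z 0.196 420 x [0.5318 0.5626 0.5971] y [0.1765 0.1995 0.2387]
z 0.208 46 x [0.5526 0.5643 0.5759] y [0.1882 0.2003 0.2084]
hub ((0.5633717179298401, 0.21086809039115906), 0.03670234978199005) 378
9
```

View pics/d.png

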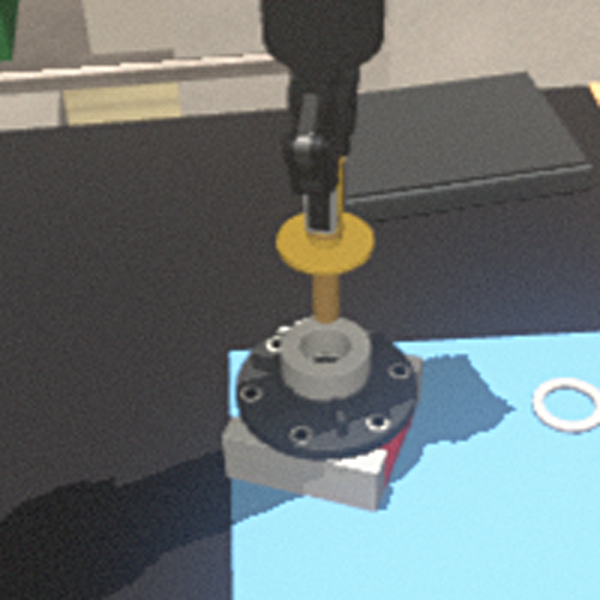

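The view shows the shaft tip at about (327, 320), right over the hole. It is centred to within about 1 mm, so I'll insert until just above the bearing.

Call:
{"method": "move_arm", "body": {
  "rows": [
    [-1, 0, -8, 0, 0],
    [0, 0, -12, 0, 0],
    [0, 0, -12, 0, 0],
    [0, 0, -12, 0, 0],
    [0, 0, -8, 0, 0],
    [0, 0, -2, 0, 0],
    [0, 0, 0, 0, 0]
  ]
}}

```text
time_s: 10.1
ee_pos: [0.5649, 0.2131, 0.1889]
eef_rot: [0.166, 0.986, -0.001, -0.001]
contact_force: [-0.0, 0.9, -2.0]
gripper_width: 0.286
```

Call:
{"method": "move_arm", "body": {
  "rows": [
    [0, 0, -3, 0, 0],
    [0, 0, -3, 0, 0],
    [0, 0, -3, 0, 0],
    [0, 0, -3, 0, 0],
    [0, 0, 0, 0, 0]
  ]
}}

```text
time_s: 10.52
ee_pos: [0.5662, 0.2136, 0.1797]
eef_rot: [0.166, 0.986, 0.001, 0.001]
contact_force: [-0.5, -0.3, -2.8]
gripper_width: 0.288
```

Call:
{"method": "move_arm", "body": {
  "rows": [
    [0, 0, -3, 0, 0],
    [0, 0, -3, 0, 0],
    [0, 0, 0, 0, 0]
  ]
}}

```text
time_s: 10.77
ee_pos: [0.5655, 0.2134, 0.1721]
eef_rot: [0.166, 0.986, 0.0, 0.0]
contact_force: [-0.2, 0.0, -2.5]
gripper_width: 0.287
```

```bash
python3 c.py
```

```text
10.7667 [0.56548251 0.21341305 0.17213824] [1.65656493e-01 9.86183491e-01 1.40433521e-04 1.71733098e-04] [-0.21541191  0.01188754 -2.52741561] 0.286836501078992
z 0.124 384 x [0.5304 0.5612 0.5962] y [0.178  0.201  0.2384]
z 0.136 32 x [0.5513 0.5646 0.5765] y [0.1979 0.2017 0.2109]
z 0.148 29 x [0.5477 0.5652 0.5779] y [0.1888 0.1952 0.2207]
z 0.16 57 x [0.548  0.56   0.5778] y [0.185  0.1912 0.2197]
z 0.172 46 x [0.5488 0.5613 0.5781] y [0.1855 0.1903 0.2222]
z 0.184 16 x [0.5666 0.5737 0.5872] y [0.1845 0.2054 0.2419]
z 0.196 61 x [0.5391 0.5545 0.5815] y [0.1666 0.173  0.2243]
z 0.208 35 x [0.5481 0.567  0.5914] y [0.1664 0.187  0.2542]
hub ((0.5636780858039856, 0.20929521322250366), 0.03564313426613808) 241
10
```

The guard hasn't slipped in the grip, so the bearing is apparently moving. Continue toward guard contact.

Call:
{"method": "move_arm", "body": {
  "rows": [
    [0, 0, -4, 0, 0],
    [0, 0, -4, 0, 0],
    [0, 0, -4, 0, 0],
    [0, 0, -4, 0, 0],
    [0, 0, -3, 0, 0],
    [0, 0, 0, 0, 0]
  ]
}}

```text
time_s: 11.32
ee_pos: [0.5647, 0.2131, 0.1519]
eef_rot: [0.166, 0.986, -0.001, -0.001]
contact_force: [0.0, -0.3, -1.8]
gripper_width: 0.287
```

Call:
{"method": "move_arm", "body": {
  "rows": [
    [0, 0, -1, 0, 0],
    [0, 0, -1, 0, 0],
    [0, 0, -1, 0, 0],
    [0, 0, 0, 0, 0],
    [0, 0, 0, 0, 0]
  ]
}}

```text
time_s: 11.73
ee_pos: [0.5654, 0.2133, 0.1504]
eef_rot: [0.166, 0.986, 0.0, 0.0]
contact_force: [-0.9, 0.3, -2.4]
gripper_width: 0.285
```

Call:
{"method": "move_arm", "body": {
  "rows": [
    [0, 0, -1, 0, 0],
    [0, 0, -1, 0, 0],
    [0, 0, 0, 0, 0],
    [0, 0, 0, 0, 0]
  ]
}}

```text
time_s: 12.07
ee_pos: [0.5655, 0.2134, 0.1502]
eef_rot: [0.166, 0.986, 0.0, 0.0]
contact_force: [-4.0, -1.1, 10.4]
gripper_width: 0.285
```

```bash
python3 c.py; python3 -c "
from h import *
print(r.observe()['contact_force'])
p=r.grab_frame('top'); save(p,'t3')
for n in ('side','top'):
  p=r.grab_frame(n); W=cloud(p)
  for o in r.outline_of(p,'bearing_mid'): print(n,o['conf'],o['box'],np.median(W[o['region']],0))
"; cp pics/11.png pics/e.png
```

```text
12.0667 [0.56549478 0.21339559 0.15015476] [1.65625449e-01 9.86188675e-01 2.70976845e-04 1.84385672e-04] [-4.03754774 -1.14267088 10.41710193] 0.2854922645716654
z 0.112 48 x [0.5372 0.5632 0.5949] y [0.1845 0.2011 0.2342]
z 0.124 23 x [0.5493 0.5668 0.5781] y [0.1888 0.1954 0.2224]
z 0.136 46 x [0.5495 0.5607 0.5779] y [0.1848 0.1907 0.2214]
z 0.148 49 x [0.5477 0.56   0.578 ] y [0.184  0.19   0.2219]
z 0.16 10 x [0.5666 0.5734 0.5827] y [0.1858 0.2044 0.2256]
z 0.172 61 x [0.5404 0.558  0.5852] y [0.166  0.1741 0.2344]
z 0.184 27 x [0.5598 0.5667 0.5918] y [0.1658 0.1865 0.2555]
z 0.196 44 x [0.5424 0.5687 0.5844] y [0.1843 0.1935 0.2198]
z 0.208 49 x [0.542  0.5671 0.5843] y [0.1641 0.1875 0.2195]
hub ((0.562263548374176, 0.20850375294685364), 0.03639557212591171) 227
11
[-4.10675924 -0.7865704   9.44008012]
```

View pics/e.png

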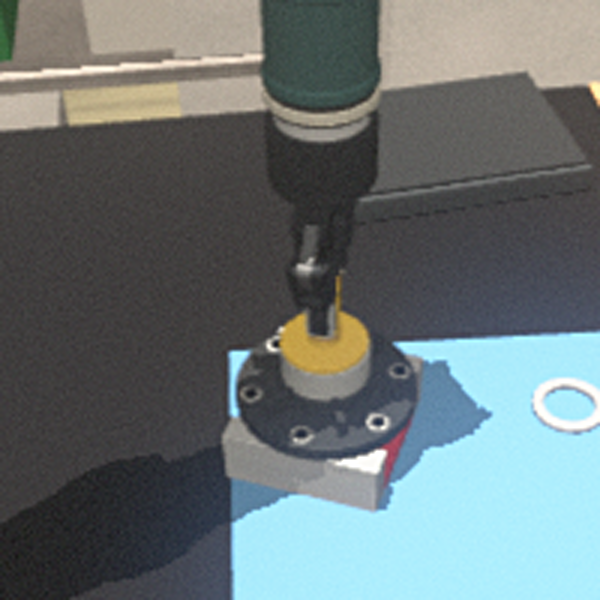

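The guard (at about (325, 345)) sits flush on the hub and the force is +10 N, so it is seated. Press slightly more, then release and retreat straight up.

Call:
{"method": "move_arm", "body": {
  "rows": [
    [0, 0, -1, 0, 0],
    [0, 0, 0, 0, 0],
    [0, 0, 0, 0, 0]
  ]
}}

```text
time_s: 12.62
ee_pos: [0.5655, 0.2134, 0.1501]
eef_rot: [0.166, 0.986, 0.0, 0.0]
contact_force: [-6.7, -2.9, 16.0]
gripper_width: 0.284
```

Call:
{"method": "move_arm", "body": {
  "rows": [
    [0, 0, 1, 0, 0],
    [0, 0, 0, 0, 0.5],
    [0, 0, 0, 0, 1],
    [0, 0, 0, 0, 1],
    [0, 0, 0, 0, 1],
    [0, 0, 0, 0, 1],
    [0, 0, 0, 0, 1],
    [0, 0, 0, 0, 1],
    [0, 0, 0, 0, 1]
  ]
}}

```text
time_s: 13.37
ee_pos: [0.5654, 0.2133, 0.1482]
eef_rot: [0.166, 0.986, -0.0, -0.0]
contact_force: [-0.2, -0.0, -0.2]
gripper_width: 0.997
```

Call:
{"method": "move_arm", "body": {
  "rows": [
    [0, 0, 8, 0, 1],
    [0, 0, 15, 0, 1],
    [0, 0, 20, 0, 1],
    [0, 0, 20, 0, 1],
    [0, 0, 25, 0, 1],
    [0, 0, 25, 0, 1],
    [0, 0, 25, 0, 1],
    [0, -25, 10, 0, 1],
    [0, -25, 0, 0, 1],
    [0, -25, 0, 0, 1],
    [0, -25, 0, 0, 1],
    [0, 0, 0, 0, 1],
    [0, 0, 0, 0, 1]
  ]
}}

```text
time_s: 14.45
ee_pos: [0.5656, 0.1116, 0.2972]
eef_rot: [0.167, 0.986, 0.0, 0.001]
contact_force: [-0.4, 0.8, 0.3]
gripper_width: 0.999
```

```bash
python3 - <<'E'
from m import *
s=r.observe(); print(s["time_s"],s["ee_pos"],s["contact_force"],s["gripper_width"])
ims=[]
for n in ("side","top","wrist"):
    p=r.grab_frame(n); W=cloud(p,s); z=W[...,2]; ok=p["z_map"]>0; f=p["frame"]
    for nm,lo,hi,rad in (("handle",.17,.19,.03),("guard",.105,.118,.045)):
        m=ok&(z>lo)&(z<hi)&(np.hypot(W[...,0]-.5645,W[...,1]-.211)<rad)
        if m.sum()>8: print(n,nm,m.sum(),np.round(np.median(W[m],0),4),"zmin/max",W[m][:,2].min(),W[m][:,2].max(),cv2.minEnclosingCircle(W[m][:,:2].astype(np.float32)))
    for o in r.outline_of(p,"bearing_mid"): print(n,"bearing",o["conf"],o["box"],np.median(W[o["region"]],0))
    ims.append(f)
a=cv2.resize(ims[0][80:220,170:340],(400,300)); cv2.imwrite("pics/f.png",np.hstack([a,cv2.resize(ims[2],(400,300))])[:,:,::-1])
E
```

```text
14.45 [0.56560153 0.1115737  0.29717453] [-0.36772097  0.76516627  0.25991953] 0.9989829912794341
side handle 39 [0.5596 0.2009 0.1752] zmin/max 0.1700726794523726 0.1809250835006364 ((0.561570942401886, 0.2073453813791275), 0.013329839333891869)
side guard 392 [0.5609 0.201  0.1103] zmin/max 0.1050787994527258 0.11781118158706183 ((0.5627071261405945, 0.2118440717458725), 0.03565841540694237)
wrist handle 972 [0.565  0.2088 0.1808] zmin/max 0.17032432096537095 0.1829912083826415 ((0.5667690634727478, 0.2100786566734314), 0.013648176565766335)
wrist guard 2677 [0.557  0.2019 0.1111] zmin/max 0.1050086944286425 0.11765244403560404 ((0.5668185353279114, 0.20950256288051605), 0.03552655875682831)
```

View pics/f.png

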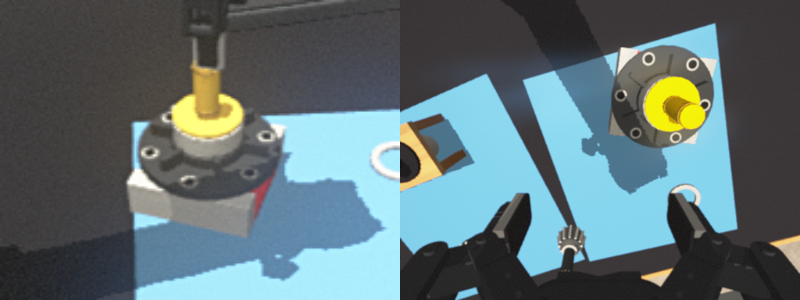

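The guard's top is at 0.111 m, level and flush on the hub, and the driver stands upright. I have time to spare, so I'll see whether the wrist camera can look under the cover at the tray.

```bash
python3 - <<'E'
from m import *
s=r.observe(); p=r.grab_frame("wrist"); T=np.array(p["hand_eye"]); K=np.array(p["intrinsics"])
Rw=R.from_quat(s["eef_rot"]).as_matrix()
print(T.round(3),K.round(0)); print("cam fwd world",-Rw@T[:3,2],"cam pos",Rw@T[:3,3]+s["ee_pos"],"up",Rw@T[:3,1])
p=r.grab_frame("side"); W=cloud(p); f=p["frame"].astype(int)
red=(f[...,0]>110)&(f[...,1]<60)&(f[...,2]<70)&(np.hypot(W[...,0]-.565,W[...,1]-.211)<.12)
print("red",red.sum(),np.round(W[red].min(0),3),np.round(W[red].max(0),3))
v=(W[...,2]>.044)&(W[...,2]<.056)&(np.hypot(W[...,0]-.565,W[...,1]-.211)<.13); print("blocks",cv2.minAreaRect(W[v][:,:2].astype(np.float32)))
E
```

```text
[[ 0.001  0.945  0.328  0.083]
 [ 1.    -0.001 -0.001  0.   ]
 [-0.     0.328 -0.945 -0.12 ]
 [ 0.     0.     0.     1.   ]] [[308.   0. 255.]
 [  0. 308. 186.]
 [  0.   0.   1.]]
cam fwd world [ 0.31010616 -0.1057221  -0.94480527] cam pos [0.48644643 0.14171883 0.41618068] up [-0.89370264  0.30651739 -0.32763191]Traceback (most recent call last):
  File "<stdin>", line 7, in <module>
    return umr_minimum(a, axis, None, out, keepdims, initial, where)
ValueError: zero-size array to reduction operation minimum which has no identity
```

With the tool pointing down, the wrist camera can't see below about 31° elevation, so the tray's middle stays hidden. The geometry is clear though: with the guard seated, the tip has gone about 37 mm past the bearing's back. I'll check the black driver and the standing driver one last time, then hand in.

```bash
python3 - <<'E'
from m import *
p=r.grab_frame("side"); W=cloud(p); scan(p,W)
for t in ("driver_grip","wide_grip","bearing_mid"):
    for o in r.outline_of(p,t)[:1]: print(t,round(o["conf"],2),np.round(np.median(W[o["region"]],0),3))
s=r.observe(); print(s["time_s"],s["contact_force"]); print(r.job_done())
E
```

```text
yel handle top few
blk handle top 247 med [ 0.5185 -0.1972  0.1551] mec 0.5189 -0.1955 r 0.0135
yel guard 1203 med [ 0.5243 -0.281   0.0797] mec 0.5233 -0.2992 r 0.045
hub top 466 med [0.5608 0.1975 0.1099] mec 0.5632 0.2094 r 0.0367
  hole fit (array([0.56405472, 0.22065307]), np.float64(0.019342939825547516)) outer (array([0.56347106, 0.21009709]), np.float64(0.03510973629242294)) 33
driver_grip 0.95 [0.561 0.202 0.111]
wide_grip 0.56 [ 0.517 -0.204  0.086]
15.05 [ 0.39945522 -0.8214998   0.20690208]
the job is handed in; nothing more can be done
None
```

The slim brass driver is standing in the hub's hole with its guard on the hub, and I handed the job in at about 15 s. I could not see the bearing in the tray.

**Checks that passed:**
- **Driver:** it stands upright, with the guard's top at 0.110–0.111 m, flush on the 0.105 m hub. I pressed until I felt 10–16 N, then let go.
- **Black driver:** it is still in the stand, within 1 mm of where it started.
- **Arm:** the gripper is open, clear of everything and touching nothing.

**Not confirmed:**
- **Bearing drop:** no camera can see under the cover, and the bearing detector found nothing in any view after the push. I infer the drop because the seated tip reaches 37 mm past the bearing's back, and the bearing comes free after 20–25 mm.
- **Push force:** I read the force only at the end of each move. None of those readings showed the 10–17 N that should start the bearing moving; they stayed around 2–3 N until the guard touched the hub.

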